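# Put the pH buffers back in their colour-coded holders

## Robot

A 7-joint arm with a two-finger parallel gripper is mounted at the origin on a cart in front of the work surface, level with it; the furniture and walls round the work are solid. World frame = base frame: x ahead of the robot, y to its left, z up, the work surface at z = 0. Lengths are in m, angles in degrees, forces in N, time in s.
With the tool pointing down it reaches from about 0.425 to 0.875 m from the base axis. Payload 4.7 kg.
Tool frame: the origin (TCP) lies between the finger pads, 19 mm behind the fingertips; this is the grasp point; z points along the fingers, y is the line along which they close (so a half turn about z gives the same grasp; the last joint's range is limited). The gripper opens to 87 mm and grips with 3 to 60 N. Pads are 19 mm wide; open, the fingers measure 117 mm over their backs; the gripper's body (75 mm by 190 mm) begins 51 mm behind the grasp point.
Start: joints at [-63.478, 18.392, -4.016, 83.108, 1.295, 78.541, -3.26], TCP at [0.282, 0.586, 0.241] pointing down, gripper open.
Joint ranges: [-163.93, 163.93], [-17.29, 119.83], [-79.2, 71.16], [3.27, 140.29], [-89.18, 269.18], [5.43, 117.66], [-154.24, 154.24]. Speed limits (degrees/s): [147.25, 147.25, 180, 180, 180, 180, 180].

## Interface

Orientations are given as [roll, pitch, yaw] about the fixed x, y, z axes, in that order (R = Rz(yaw) Ry(pitch) Rx(roll)).
In Python, from cell import env gives the robot as it stands.
- The arm moves only by the tool step_arm, never from a script. Its argument "moves" is a list of rows, each an object with "dp": the shift along the tool's x, y, z in mm, a list of three; "dr": the turn, a rotation vector about the tool's x, y, z in rad, a list of three; "fingers": the closure, from 0 (fully open) to 1 (shut). In form: [{"dp": [dx, dy, dz], "dr": [ax, ay, az], "fingers": fingers}, ...]. A call has exactly 5 rows; each row shifts and turns the commanded pose from where the row before left it, along the tool's axes as they then stand; what a row does not reach is not made up. A row lasts 1/8 s, in which the tool goes at most 62.5 mm and 10.7 degrees, less where a joint would pass 70% of its speed; a pose out of reach is approached as far as the arm can. A call with a gripper value outside its range is refused whole. The fingers move at their own pace and stop on an object; "squeeze" is the grip in N (left out, the last holds). Time passes only in rows, so rows that do not move let the fingers close, or fill a call up. It gives the time, the measured TCP pose, the force, the opening and the grip force at its end, in the units of the state.
- env.get_obs(): the state, without advancing time (a new reading comes with each control period).
- env.read_camera(name): name is "side" or "top"; returns the picture (480x640x3 uint8, red, green, blue); there is no depth.
- env.camera_model(name): a dict with "fx", "fy", "cx", "cy" (pixels), "R" (3x3) and "t" (3): a world point X has camera coordinates R X + t. Camera axes: x right, y down, z forward; pixel columns grow to the right and rows downward; lengths in m; the calibration is good to about 2 mm. A picture is of the moment at which its call begins. camera_model takes no time and is no camera call.
- env.sign_off(): hands the job in; it is judged then, once.
The state is a dict: "time_s": time; "qpos": joint angles; "joint_velocities": joint speeds; "effort": joint torques, N m; "tool_pos": TCP position; "tool_rot": TCP orientation; "force": force on the tool from outside, world axes, zero at the start; "wrist_torque": the same for the moment, N m; "grip_width": finger opening in m; "grasp_force": force on a finger pad.
Only numpy, scipy, OpenCV 4.12 (cv2) and the standard library are available. Lean on these libraries where they do the work, as an engineer would, in place of code of your own. Each camera call takes 0.05 s, during which the arm holds its last target. There are 200 camera calls.

## Task

The bottles at the pH meter were put back in the wrong holders. Before the calibration, put the red-, green- and blue-capped buffer bottles and the white-capped sample vial each into the holder of its cap's colour, upright and fully down in the seat. The grey holder is spare, for parking one on the way; never tip a bottle or the vial over.

Things in the scene. Friction and masses are not known exactly. Their poses are not given: they have to be found in the camera images.
- red_bottle: white pH buffer bottle with red screw cap and red label band; body 38 mm across, straight to 55 mm, cap 26 mm across, 75 mm high, about 70 g. Origin: centre of its underside (4 mm above the worktop when seated in a holder); z up. Starts in a holder not its own. Grip the body from above, TCP about 50 mm above its underside, fingers above the holder's rim.
- green_bottle: white pH buffer bottle with green screw cap and green label band; body 38 mm across, straight to 55 mm, cap 26 mm across, 75 mm high, about 70 g. Origin: centre of its underside (4 mm above the worktop when seated in a holder); z up. Starts in a holder not its own. Grip the body from above, TCP about 50 mm above its underside, fingers above the holder's rim.
- blue_bottle: white pH buffer bottle with blue screw cap and blue label band; body 38 mm across, straight to 55 mm, cap 26 mm across, 75 mm high, about 70 g. Origin: centre of its underside (4 mm above the worktop when seated in a holder); z up. Starts in a holder not its own. Grip the body from above, TCP about 50 mm above its underside, fingers above the holder's rim.
- white_vial: small clear sample vial with white screw cap and yellow label; 27 mm across, 52 mm high, about 22 g. Origin: centre of its underside (4 mm above the worktop when seated in a holder); z up. Starts in a holder not its own. Grip round its upper half from above, TCP about 42 mm above its underside, fingers above the holder's rim.
- red_holder: round red plastic bottle holder, ribbed, 74 mm across, 20 mm high, fixed on the worktop; funnel seat 60 mm wide at the rim, 48 mm at its floor, which is 4 mm above the worktop. Origin: centre of its underside, on the worktop; z up. The red-capped bottle belongs in it. A 0.3 m tall chiller stands right of the holders, near face from about (0.48, -0.23) to (0.69, 0.13), a jug right of that.
- green_holder: round green plastic bottle holder, ribbed, 74 mm across, 20 mm high, fixed on the worktop; funnel seat 60 mm wide at the rim, 48 mm at its floor, which is 4 mm above the worktop. Origin: centre of its underside, on the worktop; z up. The green-capped bottle belongs in it.
- blue_holder: round blue plastic bottle holder, ribbed, 74 mm across, 20 mm high, fixed on the worktop; funnel seat 60 mm wide at the rim, 48 mm at its floor, which is 4 mm above the worktop. Origin: centre of its underside, on the worktop; z up. The blue-capped bottle belongs in it.
- white_holder: round white plastic bottle holder, ribbed, 74 mm across, 20 mm high, fixed on the worktop; funnel seat 60 mm wide at the rim, 48 mm at its floor, which is 4 mm above the worktop. Origin: centre of its underside, on the worktop; z up. The white-capped vial belongs in it.
- grey_holder: round grey plastic bottle holder, ribbed, 74 mm across, 20 mm high, fixed on the worktop; funnel seat 60 mm wide at the rim, 48 mm at its floor, which is 4 mm above the worktop. Origin: centre of its underside, on the worktop; z up. Spare, empty at the start. Holders stand 90 mm or more apart; a small red USB stick and a marker lie between; taller things 95 mm or more off.

How it is judged (in metres and radians):
At the end, for the whole second after the job is handed in: each of the four stands in the holder of its cap's colour: within 13 mm of the holder's centre, its underside less than 9 mm above the holder's underside (fully seated is 4 mm), upright within 0.15 rad, at rest (horizontal distance between red_bottle and red_holder below 0.013 m and z of red_bottle in the frame of red_holder below 0.009 m and angle between each of red_bottle, green_bottle, blue_bottle, white_vial's own z axis and vertical below 0.15 rad and linear speed of each of red_bottle, green_bottle, blue_bottle, white_vial below 0.02 m/s and angular speed of each of red_bottle, green_bottle, blue_bottle, white_vial below 0.5 rad/s and horizontal distance between green_bottle and green_holder below 0.013 m and z of green_bottle in the frame of green_holder below 0.009 m and horizontal distance between blue_bottle and blue_holder below 0.013 m and z of blue_bottle in the frame of blue_holder below 0.009 m and horizontal distance between white_vial and white_holder below 0.013 m and z of white_vial in the frame of white_holder below 0.009 m); the robot touches nothing.
It fails at once if the red bottle is tipped over (more than 0.8 rad) (angle between red_bottle's own z axis and vertical above 0.8 rad).
It fails at once if the green bottle is tipped over (more than 0.8 rad) (angle between green_bottle's own z axis and vertical above 0.8 rad).
It fails at once if the blue bottle is tipped over (more than 0.8 rad) (angle between blue_bottle's own z axis and vertical above 0.8 rad).
It fails at once if the white vial is tipped over (more than 0.8 rad) (angle between white_vial's own z axis and vertical above 0.8 rad).
It also fails if it takes over 141 s, if anything falls off the work surface, if the arm or the gripper's body presses on something with over 40 N, if the wrist force passes 120 N, or if a joint passes its speed limit or range.

## Working session

There is one attempt and no reset: what is moved stays moved. The work goes in short steps, Python scripts to look and compute and a tool call to move; the robot and the scene stay as the last step left them, time stands still between calls to the robot, and variables do not carry over. Pictures are saved under pics/ and viewed, at most 14 in all, crops included, and the job is handed in when it is done.

Besides the shell and the picture viewer there is one more tool, called after "Emit:" by a JSON object that holds its "op" and its "data". step_arm: Moves the arm, as the interface text tells. Its arguments: {"type":"object","properties":{"moves":{"type":"array","items":{"type":"object","properties":{"dp":{"type":"array","items":{"type":"number"}},"dr":{"type":"array","items":{"type":"number"}},"fingers":{"type":"number"}}}},"squeeze":{"type":"number"}},"required":["moves"]}

```bash
ls; mkdir -p pics
python3 - <<'E'
from cell import env
import cv2
for n in("top","side"):
    cv2.imwrite(f"pics/{n}0.png",env.read_camera(n)[...,::-1]); m=env.camera_model(n); print(n,m)
o=env.get_obs();print(o['tool_pos'],o['tool_rot'],o['time_s'],o['grip_width'])
E
```

```text
pics
top {'fx': 444.2267523828265, 'fy': 444.2267523828265, 'cx': 321.29049658903784, 'cy': 241.83540003152137, 'R': array([[ 0.03390828, -0.9994241 , -0.00130611],
       [-0.9779013 , -0.03290824, -0.2064609 ],
       [ 0.20629902,  0.00827798, -0.97845398]]), 't': array([0.17180215, 0.52851349, 0.76854677])}
side {'fx': 439.8318330429137, 'fy': 439.8318330429137, 'cx': 316.1133896034471, 'cy': 241.98402550520441, 'R': array([[ 0.9157229 , -0.40171299, -0.00884596],
       [-0.26173187, -0.57963635, -0.77169821],
       [ 0.30487375,  0.70897699, -0.63592737]]), 't': array([-0.39129191,  0.28161395,  0.56129207])}
[0.28185955 0.58518752 0.24026109] [-1.79900552e+02  6.12993722e-03  1.54285881e+02] 0.1 0.08707316750847725
```

View pics/top0.png

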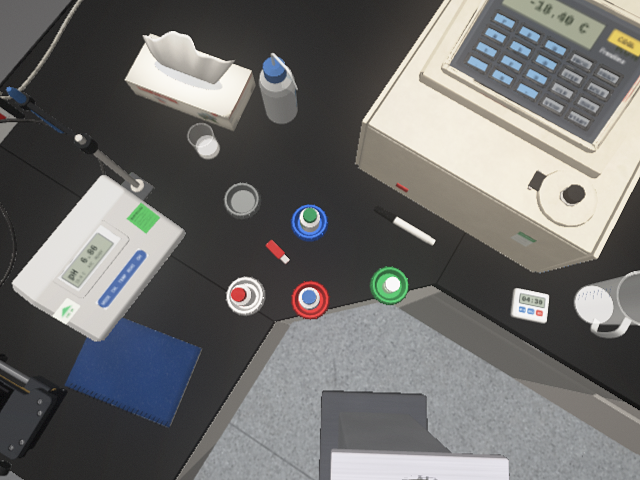

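View pics/side0.png

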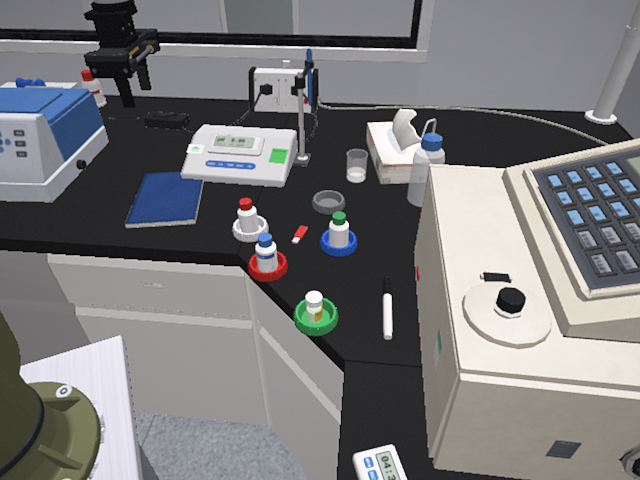

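The holders and contents show clearly. In the top view: white (245,296) holds the red bottle, red (310,300) holds blue, blue (310,222) holds green, green (389,286) holds the vial, and grey (241,201) is empty. The side view agrees. I'll zoom in to measure.

Run:
```python
import cv2
a=cv2.imread('pics/top0.png')[180:325,215:415]
cv2.imwrite('pics/topc.png',cv2.resize(a,None,fx=4,fy=4,interpolation=cv2.INTER_CUBIC))
a=cv2.imread('pics/side0.png')[185:335,220:370]
cv2.imwrite('pics/sidec.png',cv2.resize(a,None,fx=4,fy=4,interpolation=cv2.INTER_CUBIC))
```

```text
(no output)
```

View pics/topc.png

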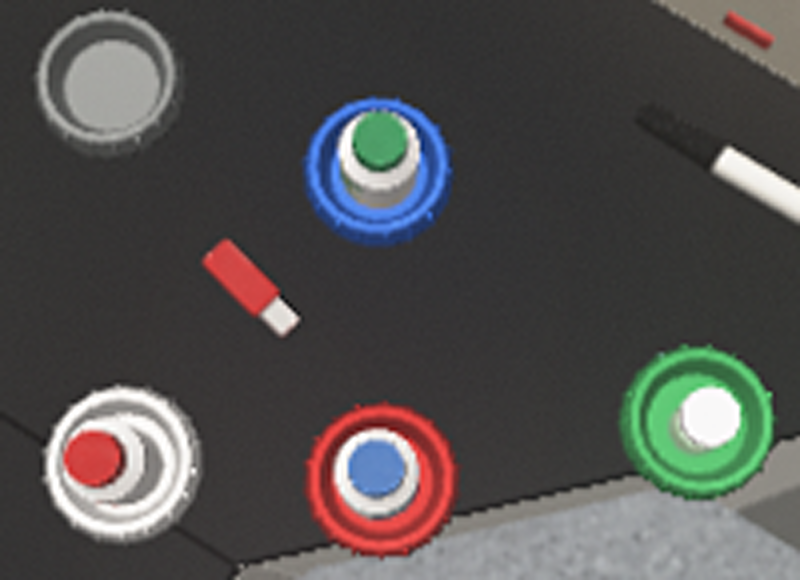

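View pics/sidec.png

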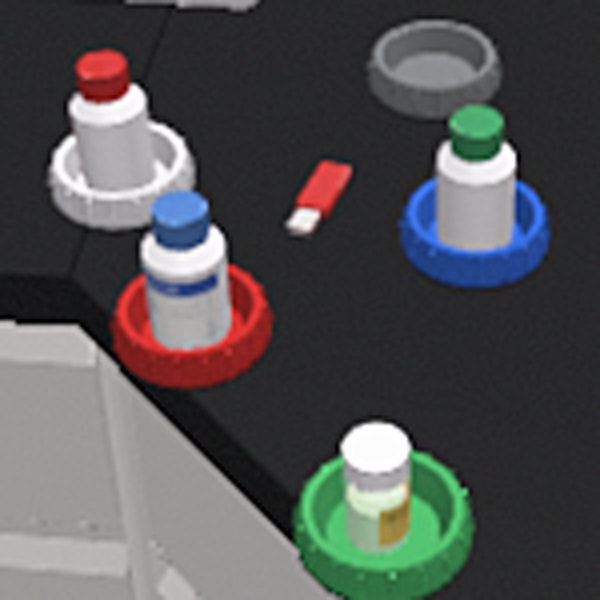

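```bash
cat > geo.py <<'E'
import numpy as np
from cell import env
M={n:env.camera_model(n) for n in("top","side")}
def ray(n,p):
    m=M[n]; d=m['R'].T@[(p[0]-m['cx'])/m['fx'],(p[1]-m['cy'])/m['fy'],1]
    return -m['R'].T@m['t'],d
def onz(n,p,z):
    c,d=ray(n,p); return c+d*(z-c[2])/d[2]
def tri(a,b):
    A=np.zeros((3,3));v=np.zeros(3)
    for c,d in(ray("top",a),ray("side",b)):
        d=d/np.linalg.norm(d);P=np.eye(3)-np.outer(d,d);A+=P;v+=P@c
    return np.linalg.solve(A,v)
E
python3 - <<'E'
from geo import *
np.set_printoptions(precision=4,suppress=True)
T=lambda p:(215+p[0]/4-.4,180+p[1]/4-.4)
S=lambda p:(220+p[0]/4-.4,185+p[1]/4-.4)
H=dict(grey=((107,77),(434,57)),blue=((378,166),(475,218)),white=((120,461),(122,162)),red=((381,478),(193,308)),green=((697,420),(384,505)))
C=dict(green=((380,138),(476,120)),red=((94,458),(103,66)),blue=((377,466),(180,209)),vial=((711,416),(376,442)))
for k,(a,b) in H.items(): print(k,tri(T(a),S(b)),onz("top",T(a),.02),onz("side",S(b),.02))
for k,(a,b) in C.items():
    z=.056 if k=='vial' else .079
    print(k,tri(T(a),S(b)),onz("top",T(a),z),onz("side",S(b),z))
E
```

```text
grey [0.6111 0.3509 0.0193] [0.6113 0.3507 0.02  ] [0.6103 0.3499 0.02  ]
blue [0.5708 0.2153 0.0172] [0.5704 0.2151 0.02  ] [0.5688 0.2123 0.02  ]
white [0.423  0.3315 0.0179] [0.4227 0.3311 0.02  ] [0.4225 0.3287 0.02  ]
red [0.4194 0.2076 0.019 ] [0.4189 0.2077 0.02  ] [0.4195 0.2065 0.02  ]
green [0.4518 0.0588 0.0196] [0.4513 0.059  0.02  ] [0.4522 0.0584 0.02  ]
green [0.5679 0.2124 0.0801] [0.5684 0.2124 0.079 ] [0.5685 0.2138 0.079 ]
red [0.4194 0.3322 0.0784] [0.4187 0.3322 0.079 ] [0.4198 0.3312 0.079 ]
blue [0.4191 0.208  0.0786] [0.4194 0.2079 0.079 ] [0.4186 0.2075 0.079 ]
vial [0.4489 0.0583 0.0589] [0.4491 0.0579 0.056 ] [0.4502 0.0609 0.056 ]
```

```bash
cat > go.py <<'E'
import sys
from geo import *
from scipy.spatial.transform import Rotation as Ro
# usage: go.py x y z [x y z ...]: prints chained tool-frame shifts in mm from the measured pose
o=env.get_obs();p=np.array(o['tool_pos']);R=Ro.from_euler('xyz',o['tool_rot'],degrees=True).as_matrix()
print(p.round(4),np.round(o['tool_rot'],2),round(o['time_s'],2),np.round(o['force'],1),round(o['grip_width'],4))
for t in np.array(sys.argv[1:],float).reshape(-1,3):
    print(t,((t-p)@R*1000).round(1)); p=t
E
python3 go.py .4195 .332 .15 .4195 .332 .055
```

```text
[0.2819 0.5852 0.2403] [-1.7990e+02  1.0000e-02  1.5429e+02] 0.1 [0.1 0.5 0.6] 0.0871
[0.4195 0.332  0.15  ] [-233.9 -168.2   90.6]
[0.4195 0.332  0.055 ] [ 0.   0.2 95. ]
```

Emit:
{"op": "step_arm", "data": {"moves": [{"dp": [-40, -28, 0], "fingers": 0}, {"dp": [-40, -28, 0], "fingers": 0}, {"dp": [-40, -28, 0], "fingers": 0}, {"dp": [-40, -28, 0], "fingers": 0}, {"dp": [-40, -28, 0], "fingers": 0}]}}

```text
validation failed for argument at $.mo...
```

```bash
python3 go.py .4195 .332 .15 .4195 .332 .055
```

```text
[0.2819 0.5852 0.2403] [-1.7990e+02  1.0000e-02  1.5429e+02] 0.1 [0.1 0.5 0.6] 0.0871
[0.4195 0.332  0.15  ] [-233.9 -168.2   90.6]
[0.4195 0.332  0.055 ] [ 0.   0.2 95. ]
```

Probably all three fields are required in each row.

Emit:
{"op": "step_arm", "data": {"moves": [{"dp": [-47, -34, 0], "dr": [0, 0, 0], "fingers": 0}, {"dp": [-47, -34, 0], "dr": [0, 0, 0], "fingers": 0}, {"dp": [-47, -34, 0], "dr": [0, 0, 0], "fingers": 0}, {"dp": [-47, -33, 0], "dr": [0, 0, 0], "fingers": 0}, {"dp": [-46, -33, 0], "dr": [0, 0, 0], "fingers": 0}], "squeeze": 15}}

```text
time_s: 0.72
tool_pos: [0.4206, 0.3308, 0.241]
tool_rot: [-180.0, -0.0, 154.3]
force: [0.9, 0.2, 0.2]
grip_width: 0.0871
grasp_force: 0.0
```

Emit:
{"op": "step_arm", "data": {"moves": [{"dp": [0, 0, 30], "dr": [0, 0, 0], "fingers": 0}, {"dp": [0, 0, 30], "dr": [0, 0, 0], "fingers": 0}, {"dp": [0, 0, 30], "dr": [0, 0, 0], "fingers": 0}, {"dp": [0, 0, 0], "dr": [0, 0, 0], "fingers": 0}, {"dp": [0, 0, 0], "dr": [0, 0, 0], "fingers": 0}]}}

```text
time_s: 1.35
tool_pos: [0.4204, 0.3331, 0.1522]
tool_rot: [179.9, 0.0, 154.3]
force: [0.7, 1.2, 0.6]
grip_width: 0.0869
grasp_force: 0.0
```

```bash
python3 go.py .4195 .332 .15 .4195 .332 .055
python3 - <<'E'
from cell import env
import cv2,numpy as np
a=env.read_camera("side")[100:350,170:420,::-1];b=env.read_camera("top")[140:390,190:440,::-1]
cv2.imwrite('pics/a1.png',cv2.resize(np.hstack([a,b]),None,fx=1.6,fy=1.6))
E
```

```text
[0.4204 0.3331 0.1522] [1.7994e+02 3.0000e-02 1.5429e+02] 1.35 [0.7 1.2 0.6] 0.0869
[0.4195 0.332  0.15  ] [ 0.3 -1.4  2.2]
[0.4195 0.332  0.055 ] [ 0.  -0.1 95. ]
```

View pics/a1.png

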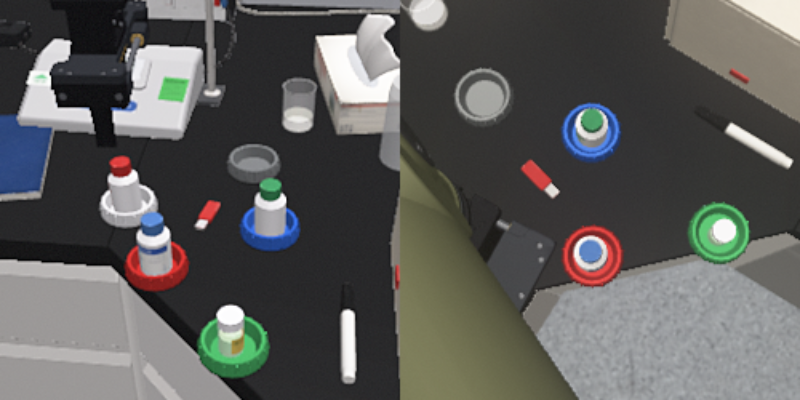

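```bash
python3 - <<'E'
from geo import *
m=M['side']
def pr(X):
    c=m['R']@np.array(X)+m['t'];u=np.array([m['fx']*c[0]/c[2]+m['cx'],m['fy']*c[1]/c[2]+m['cy']]);return ((u-[170,100])*1.6).round(1)
y=np.array([.434,.901,0]);x=np.array([-.901,.434,0]);T=np.array([.4204,.3331,.1333])
print(pr(T))
for s in(-.0435,-.0585,.0435,.0585):
    print(s,[pr(T+s*y+w*x) for w in(-.0095,.0095)])
print(pr([.4195,.332,.079]))
E
python3 - <<'E'
import cv2
a=cv2.imread('pics/a1.png')[60:220,60:200];cv2.imwrite('pics/a2.png',cv2.resize(a,None,fx=3.7,fy=3.7))
E
```

```text
[115.5 123.1]
-0.0435 [array([117.5, 143. ]), array([101. , 142.8])]
-0.0585 [array([115.3, 150.2]), array([ 98.6, 150. ])]
0.0435 [array([128.9, 104.9]), array([113.7, 104.7])]
0.0585 [array([130.7,  98.9]), array([115.7,  98.8])]
[120.1 161.5]
```

View pics/a2.png

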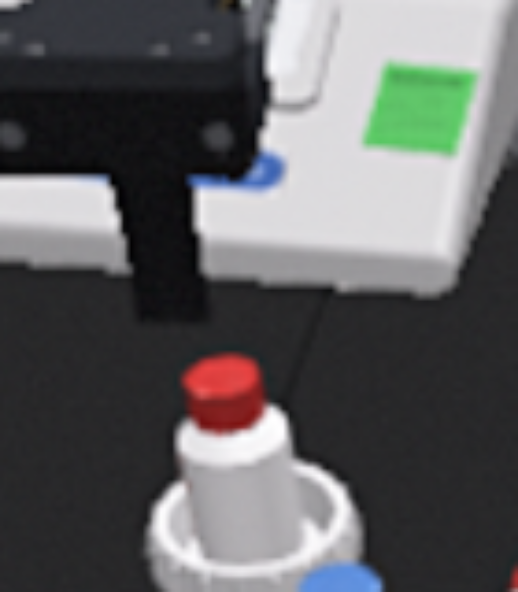

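The fingertip is at crop (107,146), against a predicted (108,146), so the calibration holds. I'll descend and grip.

Emit:
{"op": "step_arm", "data": {"moves": [{"dp": [0, -1, 25], "dr": [0, 0, 0], "fingers": 0}, {"dp": [0, 0, 25], "dr": [0, 0, 0], "fingers": 0}, {"dp": [0, 0, 25], "dr": [0, 0, 0], "fingers": 0}, {"dp": [0, 0, 22], "dr": [0, 0, 0], "fingers": 0}, {"dp": [0, 0, 0], "dr": [0, 0, 0], "fingers": 0}]}}

```text
time_s: 2.08
tool_pos: [0.4191, 0.3315, 0.0538]
tool_rot: [-179.9, -0.0, 154.3]
force: [0.7, -0.6, -0.4]
grip_width: 0.0873
grasp_force: 0.0
```

Emit:
{"op": "step_arm", "data": {"moves": [{"dp": [0, 0, 0], "dr": [0, 0, 0], "fingers": 1}, {"dp": [0, 0, 0], "dr": [0, 0, 0], "fingers": 1}, {"dp": [0, 0, 0], "dr": [0, 0, 0], "fingers": 1}, {"dp": [0, 0, 0], "dr": [0, 0, 0], "fingers": 1}, {"dp": [0, 0, 0], "dr": [0, 0, 0], "fingers": 1}]}}

```text
time_s: 2.7
tool_pos: [0.4196, 0.3319, 0.0544]
tool_rot: [180.0, 0.0, 154.3]
force: [0.0, 0.1, 0.4]
grip_width: 0.045
grasp_force: 0.0
```

Emit:
{"op": "step_arm", "data": {"moves": [{"dp": [0, 0, 0], "dr": [0, 0, 0], "fingers": 1}, {"dp": [0, 0, 0], "dr": [0, 0, 0], "fingers": 1}, {"dp": [0, 0, -10], "dr": [0, 0, 0], "fingers": 1}, {"dp": [0, 0, -25], "dr": [0, 0, 0], "fingers": 1}, {"dp": [0, 0, -25], "dr": [0, 0, 0], "fingers": 1}]}}

```text
time_s: 3.32
tool_pos: [0.4194, 0.3316, 0.1152]
tool_rot: [-180.0, -0.0, 154.3]
force: [1.3, -0.2, -0.7]
grip_width: 0.037
grasp_force: 15.0
```

```bash
python3 go.py .4195 .3315 .115 .611 .3505 .115 .611 .3505 .056
```

```text
[0.4194 0.3316 0.1152] [-179.98   -0.    154.28] 3.33 [ 1.3 -0.2 -0.7] 0.037
[0.4195 0.3315 0.115 ] [-0.1 -0.1  0.2]
[0.611  0.3505 0.115 ] [-1.643e+02  1.002e+02 -1.000e-01]
[0.611  0.3505 0.056 ] [-0.  0. 59.]
```

Emit:
{"op": "step_arm", "data": {"moves": [{"dp": [-28, 17, 0], "dr": [0, 0, 0], "fingers": 1}, {"dp": [-40, 24, 0], "dr": [0, 0, 0], "fingers": 1}, {"dp": [-40, 25, 0], "dr": [0, 0, 0], "fingers": 1}, {"dp": [-36, 22, 0], "dr": [0, 0, 0], "fingers": 1}, {"dp": [-20, 12, 0], "dr": [0, 0, 0], "fingers": 1}]}}

```text
time_s: 3.95
tool_pos: [0.6129, 0.3501, 0.1144]
tool_rot: [-180.0, 0.1, 154.2]
force: [-0.4, 0.4, -0.7]
grip_width: 0.037
grasp_force: 15.0
```

Emit:
{"op": "step_arm", "data": {"moves": [{"dp": [0, 0, 0], "dr": [0, 0, 0], "fingers": 1}, {"dp": [0, 0, 15], "dr": [0, 0, 0], "fingers": 1}, {"dp": [0, 0, 18], "dr": [0, 0, 0], "fingers": 1}, {"dp": [0, 0, 14], "dr": [0, 0, 0], "fingers": 1}, {"dp": [0, 0, 7], "dr": [0, 0, 0], "fingers": 1}]}}

```text
time_s: 4.58
tool_pos: [0.6095, 0.3505, 0.0584]
tool_rot: [-179.9, -0.1, 154.3]
force: [-0.4, -0.3, -0.2]
grip_width: 0.037
grasp_force: 15.0
```

```bash
python3 go.py .611 .3505 .055
python3 - <<'E'
from cell import env
import cv2,numpy as np
a=env.read_camera("side")[100:350,170:420,::-1];b=env.read_camera("top")[140:390,190:440,::-1]
cv2.imwrite('pics/b1.png',cv2.resize(np.hstack([a,b]),None,fx=1.6,fy=1.6))
E
```

```text
[0.6095 0.3505 0.0584] [-1.7988e+02 -8.0000e-02  1.5431e+02] 4.58 [-0.4 -0.3 -0.2] 0.037
[0.611  0.3505 0.055 ] [-1.4  0.7  3.4]
```

View pics/b1.png

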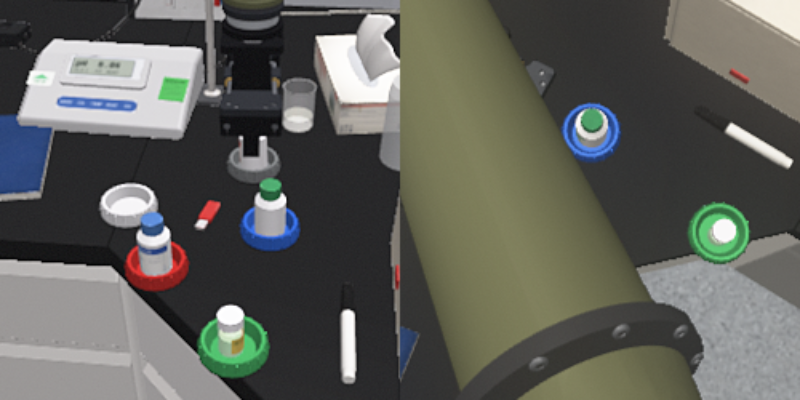

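The red bottle sits in the grey holder at side crop (255,150), held between the fingers. I'll lower it the last few mm, release and lift.

Emit:
{"op": "step_arm", "data": {"moves": [{"dp": [0, 0, 3.5], "dr": [0, 0, 0], "fingers": 1}, {"dp": [0, 0, 0], "dr": [0, 0, 0], "fingers": 0.9}, {"dp": [0, 0, 0], "dr": [0, 0, 0], "fingers": 0}, {"dp": [0, 0, 0], "dr": [0, 0, 0], "fingers": 0}, {"dp": [0, 0, 0], "dr": [0, 0, 0], "fingers": 0}]}}

```text
time_s: 5.3
tool_pos: [0.6109, 0.3509, 0.0571]
tool_rot: [180.0, 0.0, 154.3]
force: [0.5, -0.0, 0.3]
grip_width: 0.0592
grasp_force: 0.0
```

Emit:
{"op": "step_arm", "data": {"moves": [{"dp": [0, 0, 0], "dr": [0, 0, 0], "fingers": 0}, {"dp": [0, 0, 0], "dr": [0, 0, 0], "fingers": 0}, {"dp": [0, 0, -20], "dr": [0, 0, 0], "fingers": 0}, {"dp": [0, 0, -35], "dr": [0, 0, 0], "fingers": 0}, {"dp": [0, 0, -40], "dr": [0, 0, 0], "fingers": 0}]}}

```text
time_s: 5.92
tool_pos: [0.6107, 0.3507, 0.1539]
tool_rot: [180.0, 0.0, 154.3]
force: [0.7, 0.5, -0.2]
grip_width: 0.0865
grasp_force: 0.0
```

```bash
python3 go.py .4495 .0588 .16 .4495 .0588 .046
python3 - <<'E'
from cell import env
import cv2,numpy as np
a=env.read_camera("side")[100:350,170:420,::-1]
cv2.imwrite('pics/c1.png',cv2.resize(a,None,fx=2.4,fy=2.4))
E
```

```text
[0.6107 0.3507 0.1539] [1.7999e+02 1.0000e-02 1.5428e+02] 5.92 [ 0.7  0.5 -0.2] 0.0865
[0.4495 0.0588 0.16  ] [  18.5 -333.    -6.2]
[0.4495 0.0588 0.046 ] [  0.  -0. 114.]
```

View pics/c1.png

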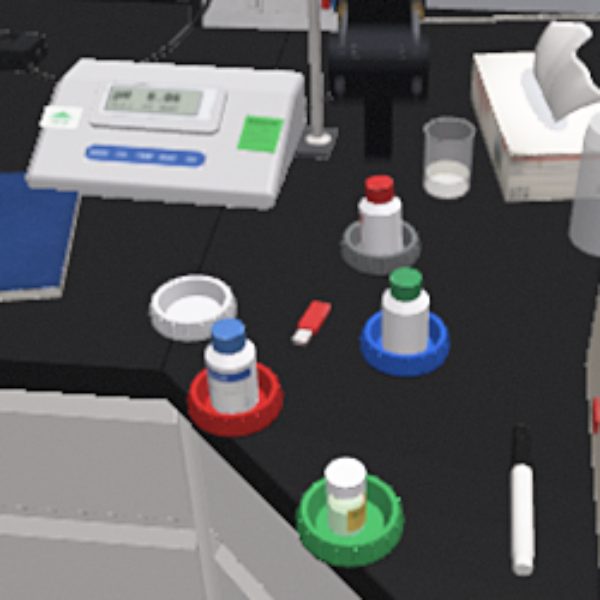

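The red bottle is upright in the grey holder (cap at crop (379,185)), and the gripper is clear of it. Next is the vial.

Emit:
{"op": "step_arm", "data": {"moves": [{"dp": [2, -30, 0], "dr": [0, 0, 0], "fingers": 0}, {"dp": [2, -40, 0], "dr": [0, 0, 0], "fingers": 0}, {"dp": [3, -45, 0], "dr": [0, 0, 0], "fingers": 0}, {"dp": [3, -45, 0], "dr": [0, 0, 0], "fingers": 0}, {"dp": [2, -45, 0], "dr": [0, 0, 0], "fingers": 0}]}}

```text
time_s: 6.6
tool_pos: [0.5108, 0.1702, 0.1533]
tool_rot: [179.9, 0.1, 154.3]
force: [-0.2, -1.4, 0.5]
grip_width: 0.0871
grasp_force: 0.0
```

Emit:
{"op": "step_arm", "data": {"moves": [{"dp": [2, -45, 0], "dr": [0, 0, 0], "fingers": 0}, {"dp": [2, -43, 0], "dr": [0, 0, 0], "fingers": 0}, {"dp": [2, -30, 0], "dr": [0, 0, 0], "fingers": 0}, {"dp": [0, -10, 0], "dr": [0, 0, 0], "fingers": 0}, {"dp": [0, 0, 0], "dr": [0, 0, 0], "fingers": 0}]}}

```text
time_s: 7.22
tool_pos: [0.4507, 0.0589, 0.1527]
tool_rot: [179.9, 0.1, 154.3]
force: [-0.9, 0.4, 0.2]
grip_width: 0.087
grasp_force: 0.0
```

```bash
python3 go.py .4495 .059 .1 .4495 .059 .047
python3 - <<'E'
from cell import env
import cv2,numpy as np
a=env.read_camera("side")[150:350,220:420,::-1];b=env.read_camera("top")[180:330,200:400,::-1]
b=cv2.resize(b,None,fx=2,fy=2);cv2.imwrite('pics/d1.png',np.hstack([cv2.resize(a,(400,400)),cv2.copyMakeBorder(b,0,100,0,0,0)]))
E
```

```text
[0.4507 0.0589 0.1527] [1.7989e+02 8.0000e-02 1.5425e+02] 7.22 [-0.9  0.4  0.2] 0.087
[0.4495 0.059  0.1   ] [ 1.2 -0.5 52.7]
[0.4495 0.059  0.047 ] [ 0.1 -0.1 53. ]
```

View pics/d1.png

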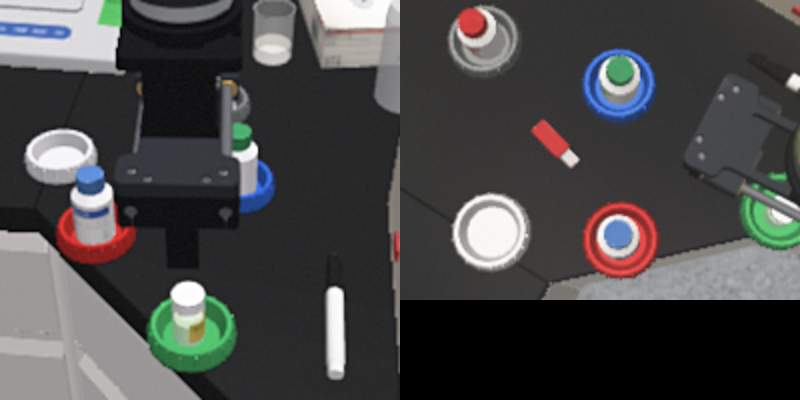

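The finger is over the vial at (185,265), with the vial cap at (188,295). The white holder is empty and unmoved. I'll descend.

Emit:
{"op": "step_arm", "data": {"moves": [{"dp": [1, 0, 25], "dr": [0, 0, 0], "fingers": 0}, {"dp": [0, 0, 30], "dr": [0, 0, 0], "fingers": 0}, {"dp": [0, 0, 30], "dr": [0, 0, 0], "fingers": 0.3}, {"dp": [0, 0, 21], "dr": [0, 0, 0], "fingers": 0.4}, {"dp": [0, 0, 0], "dr": [0, 0, 0], "fingers": 0.5}]}}

```text
time_s: 7.95
tool_pos: [0.4481, 0.0598, 0.0443]
tool_rot: [-179.8, -0.2, 154.4]
force: [-0.2, 0.2, -0.1]
grip_width: 0.0646
grasp_force: 0.0
```

Emit:
{"op": "step_arm", "data": {"moves": [{"dp": [0, 0, 0], "dr": [0, 0, 0], "fingers": 1}, {"dp": [0, 0, 0], "dr": [0, 0, 0], "fingers": 1}, {"dp": [0, 0, 0], "dr": [0, 0, 0], "fingers": 1}, {"dp": [0, 0, 0], "dr": [0, 0, 0], "fingers": 1}, {"dp": [0, 0, 0], "dr": [0, 0, 0], "fingers": 1}], "squeeze": 10}}

```text
time_s: 8.57
tool_pos: [0.4495, 0.0591, 0.0462]
tool_rot: [180.0, 0.0, 154.3]
force: [0.6, -0.2, 2.2]
grip_width: 0.0258
grasp_force: 10.0
```

Emit:
{"op": "step_arm", "data": {"moves": [{"dp": [0, 0, 0], "dr": [0, 0, 0], "fingers": 1}, {"dp": [0, 0, 0], "dr": [0, 0, 0], "fingers": 1}, {"dp": [0, 0, 0], "dr": [0, 0, 0], "fingers": 1}, {"dp": [0, 0, -10], "dr": [0, 0, 0], "fingers": 1}, {"dp": [0, 0, -25], "dr": [0, 0, 0], "fingers": 1}]}}

```text
time_s: 9.2
tool_pos: [0.4476, 0.0586, 0.0801]
tool_rot: [-179.9, -0.1, 154.3]
force: [0.8, 0.5, -0.7]
grip_width: 0.0257
grasp_force: 10.0
```

```bash
python3 go.py .4495 .059 .152 .4225 .3305 .152 .4225 .3305 .048
```

```text
[0.4476 0.0586 0.0801] [-1.7985e+02 -1.5000e-01  1.5428e+02] 9.2 [ 0.8  0.5 -0.7] 0.0257
[0.4495 0.059  0.152 ] [ -1.4   1.  -71.9]
[0.4225 0.3305 0.152 ] [ 1.421e+02  2.329e+02 -2.000e-01]
[0.4225 0.3305 0.048 ] [ -0.3   0.3 104. ]
```

Emit:
{"op": "step_arm", "data": {"moves": [{"dp": [0, 0, -35], "dr": [0, 0, 0], "fingers": 1}, {"dp": [0, 0, -36], "dr": [0, 0, 0], "fingers": 1}, {"dp": [12, 20, 0], "dr": [0, 0, 0], "fingers": 1}, {"dp": [20, 33, 0], "dr": [0, 0, 0], "fingers": 1}, {"dp": [22, 36, 0], "dr": [0, 0, 0], "fingers": 1}]}}

```text
time_s: 9.82
tool_pos: [0.4388, 0.1631, 0.1521]
tool_rot: [180.0, 0.0, 154.2]
force: [-0.1, -0.3, -0.2]
grip_width: 0.026
grasp_force: 10.0
```

Emit:
{"op": "step_arm", "data": {"moves": [{"dp": [22, 36, 0], "dr": [0, 0, 0], "fingers": 1}, {"dp": [22, 36, 0], "dr": [0, 0, 0], "fingers": 1}, {"dp": [22, 36, 0], "dr": [0, 0, 0], "fingers": 1}, {"dp": [14, 24, 0], "dr": [0, 0, 0], "fingers": 1}, {"dp": [8, 12, 0], "dr": [0, 0, 0], "fingers": 1}]}}

```text
time_s: 10.45
tool_pos: [0.4215, 0.3318, 0.1516]
tool_rot: [-180.0, -0.0, 154.4]
force: [0.4, -0.5, -0.8]
grip_width: 0.026
grasp_force: 10.0
```

```bash
python3 go.py .4225 .3305 .15 .4225 .3305 .048
python3 - <<'E'
from cell import env
import cv2,numpy as np
a=env.read_camera("side")[100:300,170:370,::-1]
cv2.imwrite('pics/e1.png',cv2.resize(a,None,fx=3,fy=3))
E
```

```text
[0.4215 0.3318 0.1516] [-1.7997e+02 -2.0000e-02  1.5440e+02] 10.45 [ 0.4 -0.5 -0.8] 0.026
[0.4225 0.3305 0.15  ] [-1.5 -0.8  1.6]
[0.4225 0.3305 0.048 ] [-0.00e+00  1.00e-01  1.02e+02]
```

View pics/e1.png

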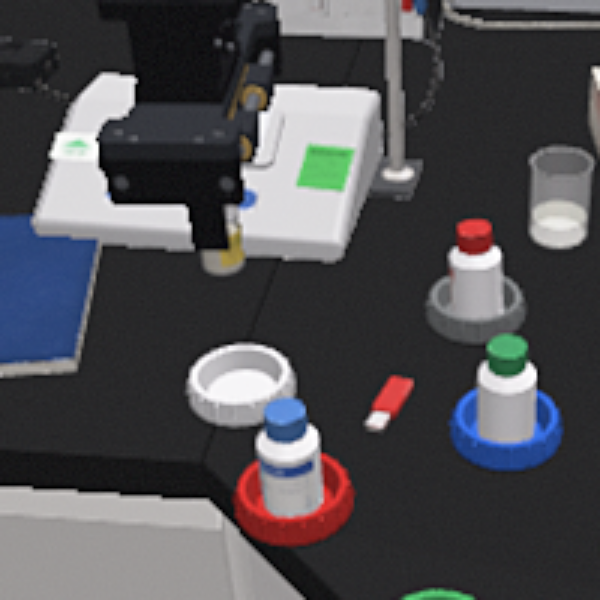

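The vial hangs upright over the white holder at (222,245). I'll lower it straight down.

Emit:
{"op": "step_arm", "data": {"moves": [{"dp": [-1, -0.5, 25], "dr": [0, 0, 0], "fingers": 1}, {"dp": [0, 0, 30], "dr": [0, 0, 0], "fingers": 1}, {"dp": [0, 0, 28], "dr": [0, 0, 0], "fingers": 1}, {"dp": [0, 0, 15], "dr": [0, 0, 0], "fingers": 1}, {"dp": [0, 0, 6], "dr": [0, 0, 0], "fingers": 1}]}}

```text
time_s: 11.12
tool_pos: [0.423, 0.3287, 0.0473]
tool_rot: [-179.9, -0.0, 154.2]
force: [0.5, 0.5, -0.4]
grip_width: 0.0259
grasp_force: 10.0
```

Emit:
{"op": "step_arm", "data": {"moves": [{"dp": [0, 0, 1], "dr": [0, 0, 0], "fingers": 1}, {"dp": [0, 0, 0], "dr": [0, 0, 0], "fingers": 1}, {"dp": [0, 0, 0], "dr": [0, 0, 0], "fingers": 0.65}, {"dp": [0, 0, 0], "dr": [0, 0, 0], "fingers": 0.3}, {"dp": [0, 0, 0], "dr": [0, 0, 0], "fingers": 0}]}}

```text
time_s: 11.75
tool_pos: [0.423, 0.3298, 0.047]
tool_rot: [180.0, 0.0, 154.3]
force: [0.4, -0.1, 0.0]
grip_width: 0.0427
grasp_force: 0.0
```

Emit:
{"op": "step_arm", "data": {"moves": [{"dp": [0, 0, 0], "dr": [0, 0, 0], "fingers": 0}, {"dp": [0, 0, 0], "dr": [0, 0, 0], "fingers": 0}, {"dp": [0, 0, -25], "dr": [0, 0, 0], "fingers": 0}, {"dp": [0, 0, -40], "dr": [0, 0, 0], "fingers": 0}, {"dp": [0, 0, -40], "dr": [0, 0, 0], "fingers": 0}]}}

```text
time_s: 12.38
tool_pos: [0.4227, 0.3295, 0.1527]
tool_rot: [-180.0, -0.0, 154.3]
force: [-0.3, 0.9, -0.4]
grip_width: 0.0853
grasp_force: 0.0
```

```bash
python3 go.py .568 .213 .152 .568 .213 .054
```

```text
[0.4227 0.3295 0.1527] [-1.7997e+02 -1.0000e-02  1.5429e+02] 12.38 [-0.3  0.9 -0.4] 0.0853
[0.568 0.213 0.152] [-181.4  -41.9    0.7]
[0.568 0.213 0.054] [-0.   0.1 98. ]
```

Emit:
{"op": "step_arm", "data": {"moves": [{"dp": [-30, -7, 0], "dr": [0, 0, 0], "fingers": 0}, {"dp": [-45, -10, 0], "dr": [0, 0, 0], "fingers": 0}, {"dp": [-45, -10, 0], "dr": [0, 0, 0], "fingers": 0}, {"dp": [-41, -10, 0], "dr": [0, 0, 0], "fingers": 0}, {"dp": [-20, -5, 0], "dr": [0, 0, 0], "fingers": 0}]}}

```text
time_s: 13.0
tool_pos: [0.5694, 0.2109, 0.1516]
tool_rot: [-180.0, 0.0, 154.1]
force: [0.6, -0.1, -0.1]
grip_width: 0.0872
grasp_force: 0.0
```

```bash
python3 go.py .568 .213 .152 .568 .213 .054
python3 - <<'E'
from cell import env
import cv2,numpy as np
a=env.read_camera("side")[100:300,210:410,::-1]
cv2.imwrite('pics/f1.png',cv2.resize(a,None,fx=3,fy=3))
E
```

```text
[0.5694 0.2109 0.1516] [-1.7996e+02  4.0000e-02  1.5410e+02] 13.0 [ 0.6 -0.1 -0.1] 0.0872
[0.568 0.213 0.152] [ 2.1  1.3 -0.4]
[0.568 0.213 0.054] [ 0.1  0.1 98. ]
```

View pics/f1.png

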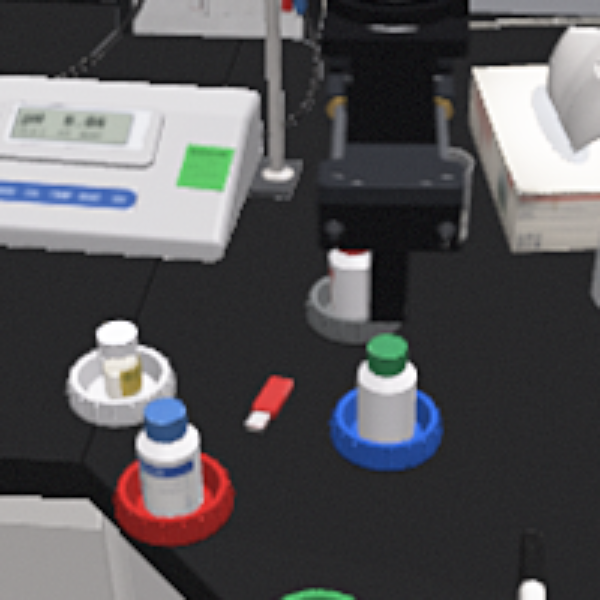

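The vial stands upright in the white holder at (118,370), and the gripper is over the green cap at (388,350).

Emit:
{"op": "step_arm", "data": {"moves": [{"dp": [1, 0.5, 20], "dr": [0, 0, 0], "fingers": 0}, {"dp": [0, 0, 30], "dr": [0, 0, 0], "fingers": 0}, {"dp": [0, 0, 30], "dr": [0, 0, 0], "fingers": 0.2}, {"dp": [0, 0, 18], "dr": [0, 0, 0], "fingers": 0.3}, {"dp": [0, 0, 0], "dr": [0, 0, 0], "fingers": 0.4}]}}

```text
time_s: 13.68
tool_pos: [0.5655, 0.2148, 0.0525]
tool_rot: [-179.9, -0.1, 154.4]
force: [-0.4, 0.2, 0.5]
grip_width: 0.0653
grasp_force: 0.0
```

Emit:
{"op": "step_arm", "data": {"moves": [{"dp": [0, 0, 0], "dr": [0, 0, 0], "fingers": 1}, {"dp": [0, 0, 0], "dr": [0, 0, 0], "fingers": 1}, {"dp": [0, 0, 0], "dr": [0, 0, 0], "fingers": 1}, {"dp": [0, 0, 0], "dr": [0, 0, 0], "fingers": 1}, {"dp": [0, 0, 0], "dr": [0, 0, 0], "fingers": 1}], "squeeze": 15}}

```text
time_s: 14.3
tool_pos: [0.5678, 0.2145, 0.0548]
tool_rot: [179.9, 0.1, 154.3]
force: [-0.2, -0.2, 4.4]
grip_width: 0.0373
grasp_force: 14.9
```

Emit:
{"op": "step_arm", "data": {"moves": [{"dp": [0, 0, 0], "dr": [0, 0, 0], "fingers": 1}, {"dp": [0, 0, 0], "dr": [0, 0, 0], "fingers": 1}, {"dp": [0, 0, -10], "dr": [0, 0, 0], "fingers": 1}, {"dp": [0, 0, -25], "dr": [0, 0, 0], "fingers": 1}, {"dp": [0, 0, -30], "dr": [0, 0, 0], "fingers": 1}]}}

```text
time_s: 14.92
tool_pos: [0.5662, 0.2137, 0.1187]
tool_rot: [-179.9, -0.1, 154.3]
force: [-0.2, 0.2, -0.3]
grip_width: 0.0372
grasp_force: 14.9
```

```bash
python3 go.py .568 .213 .12 .4515 .059 .12 .4515 .059 .055
```

```text
[0.5662 0.2137 0.1187] [-1.7989e+02 -9.0000e-02  1.5428e+02] 14.93 [-0.2  0.2 -0.3] 0.0372
[0.568 0.213 0.12 ] [-1.9  0.1 -1.3]
[0.4515 0.059  0.12  ] [  38.1 -189.3    0.4]
[0.4515 0.059  0.055 ] [-0.1  0.1 65. ]
```

Emit:
{"op": "step_arm", "data": {"moves": [{"dp": [5, -27, 0], "dr": [0, 0, 0], "fingers": 1}, {"dp": [9, -45, 0], "dr": [0, 0, 0], "fingers": 1}, {"dp": [9, -48, 0], "dr": [0, 0, 0], "fingers": 1}, {"dp": [9, -43, 0], "dr": [0, 0, 0], "fingers": 1}, {"dp": [5, -26, 0], "dr": [0, 0, 0], "fingers": 1}]}}

```text
time_s: 15.55
tool_pos: [0.45, 0.058, 0.1186]
tool_rot: [-180.0, -0.1, 154.2]
force: [0.5, 0.5, 0.1]
grip_width: 0.037
grasp_force: 14.9
```

Emit:
{"op": "step_arm", "data": {"moves": [{"dp": [0, 0, 0], "dr": [0, 0, 0], "fingers": 1}, {"dp": [0, 0, 15], "dr": [0, 0, 0], "fingers": 1}, {"dp": [0, 0, 15], "dr": [0, 0, 0], "fingers": 1}, {"dp": [0, 0, 5], "dr": [0, 0, 0], "fingers": 1}, {"dp": [0, 0, 0], "dr": [0, 0, 0], "fingers": 1}]}}

```text
time_s: 16.18
tool_pos: [0.4514, 0.0601, 0.0828]
tool_rot: [-179.9, -0.1, 154.3]
force: [-1.2, 0.2, -1.2]
grip_width: 0.0376
grasp_force: 14.9
```

```bash
python3 go.py .4515 .059 .0555
```

```text
[0.4514 0.0601 0.0828] [-1.7992e+02 -7.0000e-02  1.5432e+02] 16.18 [-1.2  0.2 -1.2] 0.0376
[0.4515 0.059  0.0555] [-0.6 -0.9 27.3]
```

Emit:
{"op": "step_arm", "data": {"moves": [{"dp": [-0.5, -1, 10], "dr": [0, 0, 0], "fingers": 1}, {"dp": [0, 0, 10], "dr": [0, 0, 0], "fingers": 1}, {"dp": [0, 0, 6], "dr": [0, 0, 0], "fingers": 1}, {"dp": [0, 0, 1.5], "dr": [0, 0, 0], "fingers": 1}, {"dp": [0, 0, 0], "dr": [0, 0, 0], "fingers": 1}]}}

```text
time_s: 16.8
tool_pos: [0.4519, 0.0589, 0.0563]
tool_rot: [180.0, 0.0, 154.3]
force: [0.5, 0.5, -0.5]
grip_width: 0.037
grasp_force: 14.9
```

Emit:
{"op": "step_arm", "data": {"moves": [{"dp": [0, 0, 0], "dr": [0, 0, 0], "fingers": 0.45}, {"dp": [0, 0, 0], "dr": [0, 0, 0], "fingers": 0.2}, {"dp": [0, 0, 0], "dr": [0, 0, 0], "fingers": 0}, {"dp": [0, 0, 0], "dr": [0, 0, 0], "fingers": 0}, {"dp": [0, 0, 0], "dr": [0, 0, 0], "fingers": 0}]}}

```text
time_s: 17.42
tool_pos: [0.4518, 0.0588, 0.0563]
tool_rot: [180.0, 0.0, 154.3]
force: [0.2, 0.7, -0.3]
grip_width: 0.0796
grasp_force: 0.0
```

Emit:
{"op": "step_arm", "data": {"moves": [{"dp": [0, 0, 0], "dr": [0, 0, 0], "fingers": 0}, {"dp": [0, 0, -20], "dr": [0, 0, 0], "fingers": 0}, {"dp": [0, 0, -30], "dr": [0, 0, 0], "fingers": 0}, {"dp": [0, 0, -35], "dr": [0, 0, 0], "fingers": 0}, {"dp": [0, 0, -15], "dr": [0, 0, 0], "fingers": 0}]}}

```text
time_s: 18.05
tool_pos: [0.4528, 0.059, 0.1581]
tool_rot: [179.9, 0.1, 154.3]
force: [-0.0, 0.3, -0.2]
grip_width: 0.087
grasp_force: 0.0
```

```bash
python3 go.py .419 .2078 .154 .419 .2078 .0545
```

```text
[0.4528 0.059  0.1581] [1.7987e+02 1.3000e-01 1.5428e+02] 18.05 [-0.   0.3 -0.2] 0.087
[0.419  0.2078 0.154 ] [ 95.  119.4   4.2]
[0.419  0.2078 0.0545] [ 0.2 -0.2 99.5]
```

Emit:
{"op": "step_arm", "data": {"moves": [{"dp": [14, 18, 0], "dr": [0, 0, 0], "fingers": 0}, {"dp": [23, 30, 0], "dr": [0, 0, 0], "fingers": 0}, {"dp": [25, 31, 0], "dr": [0, 0, 0], "fingers": 0}, {"dp": [22, 28, 0], "dr": [0, 0, 0], "fingers": 0}, {"dp": [10, 13, 3], "dr": [0, 0, 0], "fingers": 0}]}}

```text
time_s: 18.68
tool_pos: [0.4183, 0.2094, 0.1526]
tool_rot: [-180.0, -0.0, 154.4]
force: [-0.1, 0.1, -0.4]
grip_width: 0.087
grasp_force: 0.0
```

```bash
python3 go.py .419 .2078 .154 .419 .2078 .0545
python3 - <<'E'
from cell import env
import cv2,numpy as np
a=env.read_camera("side")[140:340,180:380,::-1]
cv2.imwrite('pics/g1.png',cv2.resize(a,None,fx=3,fy=3))
E
```

```text
[0.4183 0.2094 0.1526] [-1.7998e+02 -3.0000e-02  1.5445e+02] 18.68 [-0.1  0.1 -0.4] 0.087
[0.419  0.2078 0.154 ] [-1.3 -1.2 -1.4]
[0.419  0.2078 0.0545] [-0.   0.  99.5]
```

View pics/g1.png

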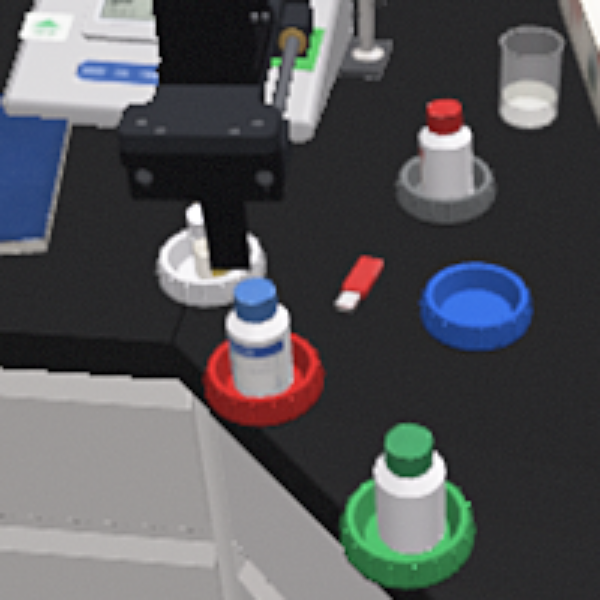

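The green bottle is upright in the green holder (408,500), and the gripper is over the blue cap (257,290). I'll take the blue bottle.

Emit:
{"op": "step_arm", "data": {"moves": [{"dp": [-0.5, -0.5, 20], "dr": [0, 0, 0], "fingers": 0}, {"dp": [0, 0, 30], "dr": [0, 0, 0], "fingers": 0}, {"dp": [0, 0, 30], "dr": [0, 0, 0], "fingers": 0.2}, {"dp": [0, 0, 19], "dr": [0, 0, 0], "fingers": 0.3}, {"dp": [0, 0, 0], "dr": [0, 0, 0], "fingers": 0.4}]}}

```text
time_s: 19.35
tool_pos: [0.4184, 0.2049, 0.0525]
tool_rot: [-179.8, -0.1, 154.2]
force: [0.2, -0.3, 0.3]
grip_width: 0.0647
grasp_force: 0.0
```

Emit:
{"op": "step_arm", "data": {"moves": [{"dp": [0, 0, 0], "dr": [0, 0, 0], "fingers": 1}, {"dp": [0, 0, 0], "dr": [0, 0, 0], "fingers": 1}, {"dp": [0, 0, 0], "dr": [0, 0, 0], "fingers": 1}, {"dp": [0, 0, 0], "dr": [0, 0, 0], "fingers": 1}, {"dp": [0, 0, 0], "dr": [0, 0, 0], "fingers": 1}]}}

```text
time_s: 19.98
tool_pos: [0.42, 0.2075, 0.0551]
tool_rot: [179.9, 0.1, 154.3]
force: [-0.5, 0.4, 5.6]
grip_width: 0.0366
grasp_force: 15.0
```

Emit:
{"op": "step_arm", "data": {"moves": [{"dp": [0, 0, 0], "dr": [0, 0, 0], "fingers": 1}, {"dp": [0, 0, 0], "dr": [0, 0, 0], "fingers": 1}, {"dp": [0, 0, -10], "dr": [0, 0, 0], "fingers": 1}, {"dp": [0, 0, -25], "dr": [0, 0, 0], "fingers": 1}, {"dp": [0, 0, -30], "dr": [0, 0, 0], "fingers": 1}]}}

```text
time_s: 20.6
tool_pos: [0.4186, 0.2065, 0.1195]
tool_rot: [-179.9, -0.1, 154.3]
force: [-0.2, -0.0, -2.1]
grip_width: 0.0372
grasp_force: 15.0
```

```bash
python3 go.py .57 .2145 .12 .57 .2145 .055
```

```text
[0.4186 0.2065 0.1195] [-1.7990e+02 -6.0000e-02  1.5429e+02] 20.6 [-0.2 -0.  -2.1] 0.0372
[0.57   0.2145 0.12  ] [-133.    72.9   -0.8]
[0.57   0.2145 0.055 ] [-0.1  0.1 65. ]
```

Emit:
{"op": "step_arm", "data": {"moves": [{"dp": [-19, 10, 0], "dr": [0, 0, 0], "fingers": 1}, {"dp": [-32, 18, 0], "dr": [0, 0, 0], "fingers": 1}, {"dp": [-34, 19, 0], "dr": [0, 0, 0], "fingers": 1}, {"dp": [-32, 17, 0], "dr": [0, 0, 0], "fingers": 1}, {"dp": [-15, 8, 0], "dr": [0, 0, 0], "fingers": 1}]}}

```text
time_s: 21.22
tool_pos: [0.571, 0.2141, 0.119]
tool_rot: [-180.0, 0.0, 154.2]
force: [-0.7, -0.6, -0.3]
grip_width: 0.0372
grasp_force: 15.0
```

Emit:
{"op": "step_arm", "data": {"moves": [{"dp": [0, 0, 0], "dr": [0, 0, 0], "fingers": 1}, {"dp": [0, 0, 15], "dr": [0, 0, 0], "fingers": 1}, {"dp": [0, 0, 15], "dr": [0, 0, 0], "fingers": 1}, {"dp": [0, 0, 5], "dr": [0, 0, 0], "fingers": 1}, {"dp": [0, 0, 0], "dr": [0, 0, 0], "fingers": 1}]}}

```text
time_s: 21.85
tool_pos: [0.5689, 0.2145, 0.0835]
tool_rot: [-179.9, -0.1, 154.3]
force: [-1.0, -0.8, -0.3]
grip_width: 0.0368
grasp_force: 15.0
```

```bash
python3 go.py .57 .2145 .0555
```

```text
[0.5689 0.2145 0.0835] [-1.7994e+02 -5.0000e-02  1.5430e+02] 21.85 [-1.  -0.8 -0.3] 0.0368
[0.57   0.2145 0.0555] [-1.1  0.5 28. ]
```

Emit:
{"op": "step_arm", "data": {"moves": [{"dp": [-0.5, 0, 10], "dr": [0, 0, 0], "fingers": 1}, {"dp": [0, 0, 10], "dr": [0, 0, 0], "fingers": 1}, {"dp": [0, 0, 6], "dr": [0, 0, 0], "fingers": 1}, {"dp": [0, 0, 2], "dr": [0, 0, 0], "fingers": 1}, {"dp": [0, 0, 0], "dr": [0, 0, 0], "fingers": 1}]}}

```text
time_s: 22.48
tool_pos: [0.57, 0.2144, 0.0562]
tool_rot: [-180.0, -0.0, 154.3]
force: [0.3, -0.1, -1.2]
grip_width: 0.037
grasp_force: 15.0
```

Emit:
{"op": "step_arm", "data": {"moves": [{"dp": [0, 0, 0], "dr": [0, 0, 0], "fingers": 0.45}, {"dp": [0, 0, 0], "dr": [0, 0, 0], "fingers": 0.2}, {"dp": [0, 0, 0], "dr": [0, 0, 0], "fingers": 0}, {"dp": [0, 0, 0], "dr": [0, 0, 0], "fingers": 0}, {"dp": [0, 0, 0], "dr": [0, 0, 0], "fingers": 0}]}}

```text
time_s: 23.1
tool_pos: [0.5701, 0.2145, 0.0563]
tool_rot: [180.0, 0.0, 154.3]
force: [0.5, -0.1, -0.1]
grip_width: 0.0792
grasp_force: 0.0
```

Emit:
{"op": "step_arm", "data": {"moves": [{"dp": [0, 0, 0], "dr": [0, 0, 0], "fingers": 0}, {"dp": [0, 0, -20], "dr": [0, 0, 0], "fingers": 0}, {"dp": [0, 0, -30], "dr": [0, 0, 0], "fingers": 0}, {"dp": [0, 0, -35], "dr": [0, 0, 0], "fingers": 0}, {"dp": [0, 0, -15], "dr": [0, 0, 0], "fingers": 0}]}}

```text
time_s: 23.72
tool_pos: [0.5715, 0.215, 0.16]
tool_rot: [179.8, 0.2, 154.3]
force: [-0.4, -0.4, -1.1]
grip_width: 0.0871
grasp_force: 0.0
```

```bash
python3 go.py .611 .3505 .154 .611 .3505 .0545
```

```text
[0.5715 0.215  0.16  ] [179.77   0.19 154.28] 23.73 [-0.4 -0.4 -1.1] 0.0871
[0.611  0.3505 0.154 ] [ 23.3 139.2   6.5]
[0.611  0.3505 0.0545] [ 0.3 -0.4 99.5]
```

Emit:
{"op": "step_arm", "data": {"moves": [{"dp": [3, 21, 0], "dr": [0, 0, 0], "fingers": 0}, {"dp": [5, 34, 0], "dr": [0, 0, 0], "fingers": 0}, {"dp": [6, 36, 0], "dr": [0, 0, 0], "fingers": 0}, {"dp": [5, 33, 0], "dr": [0, 0, 0], "fingers": 0}, {"dp": [3, 16, 3], "dr": [0, 0, 0], "fingers": 0}]}}

```text
time_s: 24.35
tool_pos: [0.6097, 0.3537, 0.151]
tool_rot: [-180.0, -0.1, 154.5]
force: [0.5, -0.1, -0.8]
grip_width: 0.0867
grasp_force: 0.0
```

```bash
python3 go.py .611 .3505 .154 .611 .3505 .0545
python3 - <<'E'
from cell import env
import cv2,numpy as np
a=env.read_camera("side")[120:320,200:400,::-1]
cv2.imwrite('pics/h1.png',cv2.resize(a,None,fx=3,fy=3))
E
```

```text
[0.6097 0.3537 0.151 ] [-1.7995e+02 -1.4000e-01  1.5448e+02] 24.35 [ 0.5 -0.1 -0.8] 0.0867
[0.611  0.3505 0.154 ] [-2.5 -2.4 -3. ]
[0.611  0.3505 0.0545] [-0.2  0.1 99.5]
```

View pics/h1.png

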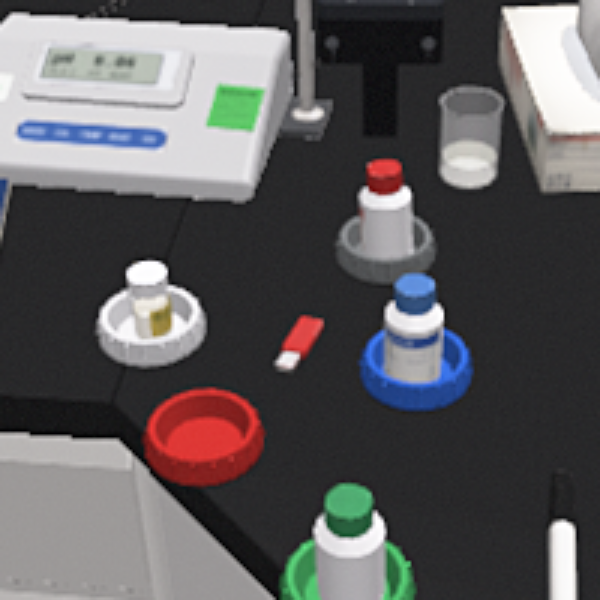

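The blue bottle is upright in the blue holder (415,340), the red holder is empty, and the gripper is over the red cap (385,170).

Emit:
{"op": "step_arm", "data": {"moves": [{"dp": [-0.5, -0.5, 20], "dr": [0, 0, 0], "fingers": 0}, {"dp": [0, 0, 30], "dr": [0, 0, 0], "fingers": 0}, {"dp": [0, 0, 30], "dr": [0, 0, 0], "fingers": 0.2}, {"dp": [0, 0, 18], "dr": [0, 0, 0], "fingers": 0.3}, {"dp": [0, 0, 0], "dr": [0, 0, 0], "fingers": 0.4}]}}

```text
time_s: 25.02
tool_pos: [0.6101, 0.3475, 0.053]
tool_rot: [-179.8, -0.1, 154.2]
force: [-0.0, 0.6, 0.5]
grip_width: 0.0646
grasp_force: 0.0
```

Emit:
{"op": "step_arm", "data": {"moves": [{"dp": [0, 0, 0], "dr": [0, 0, 0], "fingers": 1}, {"dp": [0, 0, 0], "dr": [0, 0, 0], "fingers": 1}, {"dp": [0, 0, 0], "dr": [0, 0, 0], "fingers": 1}, {"dp": [0, 0, 0], "dr": [0, 0, 0], "fingers": 1}, {"dp": [0, 0, 0], "dr": [0, 0, 0], "fingers": 1}]}}

```text
time_s: 25.65
tool_pos: [0.6119, 0.35, 0.0565]
tool_rot: [179.9, 0.1, 154.3]
force: [0.3, -0.1, 5.1]
grip_width: 0.037
grasp_force: 15.0
```

Emit:
{"op": "step_arm", "data": {"moves": [{"dp": [0, 0, 0], "dr": [0, 0, 0], "fingers": 1}, {"dp": [0, 0, 0], "dr": [0, 0, 0], "fingers": 1}, {"dp": [0, 0, -10], "dr": [0, 0, 0], "fingers": 1}, {"dp": [0, 0, -25], "dr": [0, 0, 0], "fingers": 1}, {"dp": [0, 0, -30], "dr": [0, 0, 0], "fingers": 1}]}}

```text
time_s: 26.28
tool_pos: [0.6101, 0.3487, 0.1196]
tool_rot: [-179.8, -0.1, 154.3]
force: [0.2, 0.2, -0.8]
grip_width: 0.0368
grasp_force: 15.0
```

```bash
python3 go.py .419 .207 .12 .419 .207 .055
```

```text
[0.6101 0.3487 0.1196] [-1.7982e+02 -1.0000e-01  1.5428e+02] 26.27 [ 0.2  0.2 -0.8] 0.0368
[0.419 0.207 0.12 ] [ 110.7 -210.6    0.4]
[0.419 0.207 0.055] [-0.1  0.2 65. ]
```

Emit:
{"op": "step_arm", "data": {"moves": [{"dp": [13, -25, 0], "dr": [0, 0, 0], "fingers": 1}, {"dp": [23, -43, 0], "dr": [0, 0, 0], "fingers": 1}, {"dp": [25, -48, 0], "dr": [0, 0, 0], "fingers": 1}, {"dp": [24, -47, 0], "dr": [0, 0, 0], "fingers": 1}, {"dp": [18, -34, 0], "dr": [0, 0, 0], "fingers": 1}]}}

```text
time_s: 26.9
tool_pos: [0.4305, 0.2147, 0.1198]
tool_rot: [-179.9, -0.1, 154.3]
force: [0.6, 0.2, -0.3]
grip_width: 0.0373
grasp_force: 15.0
```

Emit:
{"op": "step_arm", "data": {"moves": [{"dp": [8, -15, 0], "dr": [0, 0, 0], "fingers": 1}, {"dp": [0, 0, 10], "dr": [0, 0, 0], "fingers": 1}, {"dp": [0, 0, 15], "dr": [0, 0, 0], "fingers": 1}, {"dp": [0, 0, 10], "dr": [0, 0, 0], "fingers": 1}, {"dp": [0, 0, 0], "dr": [0, 0, 0], "fingers": 1}]}}

```text
time_s: 27.52
tool_pos: [0.4187, 0.2064, 0.0837]
tool_rot: [-179.9, -0.1, 154.3]
force: [0.3, -0.3, -0.5]
grip_width: 0.0368
grasp_force: 15.0
```

```bash
python3 go.py .419 .207 .0565
```

```text
[0.4187 0.2064 0.0837] [-1.7985e+02 -9.0000e-02  1.5430e+02] 27.52 [ 0.3 -0.3 -0.5] 0.0368
[0.419  0.207  0.0565] [-0.1  0.7 27.2]
```

Emit:
{"op": "step_arm", "data": {"moves": [{"dp": [0, 0.5, 10], "dr": [0, 0, 0], "fingers": 1}, {"dp": [0, 0, 10], "dr": [0, 0, 0], "fingers": 1}, {"dp": [0, 0, 6], "dr": [0, 0, 0], "fingers": 1}, {"dp": [0, 0, 1.5], "dr": [0, 0, 0], "fingers": 1}, {"dp": [0, 0, 0], "dr": [0, 0, 0], "fingers": 1}]}}

```text
time_s: 28.15
tool_pos: [0.4195, 0.2071, 0.0578]
tool_rot: [180.0, 0.0, 154.3]
force: [-0.3, 0.6, -0.4]
grip_width: 0.037
grasp_force: 15.0
```

Emit:
{"op": "step_arm", "data": {"moves": [{"dp": [0, 0, 0], "dr": [0, 0, 0], "fingers": 0.45}, {"dp": [0, 0, 0], "dr": [0, 0, 0], "fingers": 0.2}, {"dp": [0, 0, 0], "dr": [0, 0, 0], "fingers": 0}, {"dp": [0, 0, 0], "dr": [0, 0, 0], "fingers": 0}, {"dp": [0, 0, 0], "dr": [0, 0, 0], "fingers": 0}]}}

```text
time_s: 28.78
tool_pos: [0.4194, 0.2071, 0.0578]
tool_rot: [180.0, 0.0, 154.3]
force: [0.4, -0.2, -0.4]
grip_width: 0.0791
grasp_force: 0.0
```

Emit:
{"op": "step_arm", "data": {"moves": [{"dp": [0, 0, 0], "dr": [0, 0, 0], "fingers": 0}, {"dp": [0, 0, -20], "dr": [0, 0, 0], "fingers": 0}, {"dp": [0, 0, -35], "dr": [0, 0, 0], "fingers": 0}, {"dp": [0, 0, -40], "dr": [0, 0, 0], "fingers": 0}, {"dp": [0, 0, -40], "dr": [0, 0, 0], "fingers": 0}]}}

```text
time_s: 29.4
tool_pos: [0.4192, 0.2069, 0.194]
tool_rot: [-180.0, -0.0, 154.3]
force: [0.5, -0.0, -1.0]
grip_width: 0.0869
grasp_force: 0.0
```

Emit:
{"op": "step_arm", "data": {"moves": [{"dp": [0, 30, -20], "dr": [0, 0, 0], "fingers": 0}, {"dp": [0, 45, 0], "dr": [0, 0, 0], "fingers": 0}, {"dp": [0, 45, 0], "dr": [0, 0, 0], "fingers": 0}, {"dp": [0, 45, 0], "dr": [0, 0, 0], "fingers": 0}, {"dp": [0, 30, 0], "dr": [0, 0, 0], "fingers": 0}]}}

```text
time_s: 30.02
tool_pos: [0.5042, 0.3848, 0.2122]
tool_rot: [180.0, -0.0, 154.4]
force: [-0.2, 0.9, 0.5]
grip_width: 0.0872
grasp_force: 0.0
```

Run:
```python
from cell import env
import cv2,numpy as np
a=env.read_camera("side")[170:340,220:380,::-1];b=env.read_camera("top")[180:330,210:420,::-1]
cv2.imwrite('pics/z_top.png',b);cv2.imwrite('pics/z_side.png',a)
a=cv2.resize(a,(376,400));b=cv2.resize(b,(420,300))
cv2.imwrite('pics/z.png',np.hstack([a,cv2.copyMakeBorder(b,0,100,0,0,0)]))
```

```text
(no output)
```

View pics/z.png

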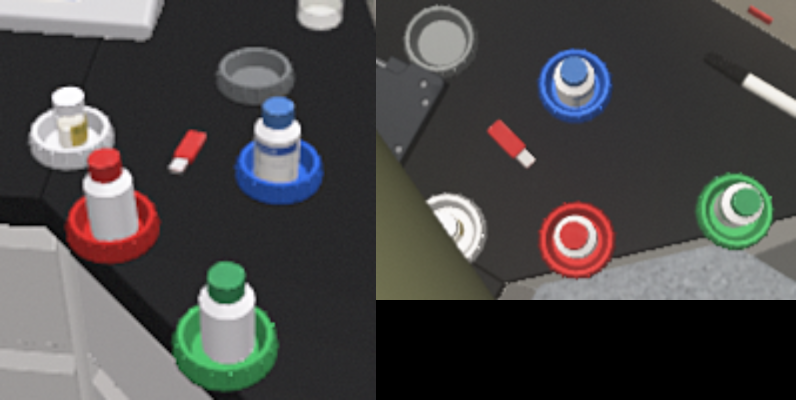

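All four stand upright in their matching holders in both views. I'll do one numeric check of the cap tops before handing in.

Run:
```python
from geo import *
np.set_printoptions(precision=4,suppress=True)
H=dict(red=(.419,.2072),green=(.4515,.0588),blue=(.57,.2145),vial=(.4225,.3305))
for k,t,s in(("red",(309,298),(263.8,236.8)),("green",(394.5,280.5),(316.6,285.7)),("blue",(309,215),(338.7,215.1))):
    p=tri(t,s);print(k,p,np.hypot(*(p[:2]-H[k])))
p=onz("side",(248.9,210.4),.056);print(p,np.hypot(*(p[:2]-H['vial'])))
```

```text
red [0.4166 0.2074 0.0797] 0.0024429805166044836
green [0.453  0.0574 0.079 ] 0.0020302351712245294
blue [0.5677 0.2133 0.0781] 0.002648888032384528
[0.4242 0.3299 0.056 ] 0.0018291084201897158
```

```bash
python3 -c "
from cell import env
print(env.sign_off())"
```

```text
the job is handed in; nothing more can be done
None
```

The job is handed in: the three bottles and the vial each stand upright in the holder of their cap's colour, within about 3 mm of centre by the last camera check, at about 30 s of the 141 s; the sign-off returned no verdict.

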